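Load the lid feeder and close the open jar

TASK

Load the lid feeder: lift its tray by the bar handle and hold it tilted until all three lids have run along the guide rail into the grooved channel, then lower the tray gently back to level without letting it fall. Take the lead lid from the stop pins at the foot of the channel and rest it squarely on the rim of the open jar, with no screwing. Leave the other two lids queued in the channel against the pins, and do not disturb the other things on the bench.

Things in the scene. Friction and masses are not known exactly. Their poses are not given: they have to be found in the camera images.
- feeder: fixed bench lid feeder, plain sheet metal, 480 mm long: a tray hinged at the top of a sloped channel. Origin on the bench under the middle of the channel's upper end; z up, +y level from the hinge along the tray to its handle, -y down the channel to its foot, x across (-x nearer the robot). Hinge axis along x, 107 mm above the bench. See tray_floor, channel
- tray_handle (a point): middle of the tray's bar handle: a round steel bar 12 mm thick, 110 mm long, along the feeder's x at the tray's far end. Tray level: 248 mm from the hinge along the feeder's +y, 55 mm above the tray's floor, 35 mm above its walls, 43 mm off the channel's middle to -x. It moves with the tray in an arc about the hinge; lifting takes under 8 N
- tray (a joint): tilt of the tray about its hinge, rad: 0 = level, resting on its bumpers (also the start); grows as the handle end is lifted; hard stop at 0.62. The tray does not stay up by itself
- channel: channel fixed on the feeder, sloping down 16 degrees to its foot. Origin: on its floor where the lead lid's centre comes to rest, 50 mm above the bench; y up the slope along its middle (hinge at y = 205 mm), x across, z square to the floor. Walls 73 mm apart, with inturned lips 18 mm above the floor, from y = 32 mm up. Queued lids lie at y = 0, 68, 136 mm; see channel_stop
- tray_floor (a point): on the tray's floor, at its middle (moves with the tray). The floor is 156 mm wide and 232 mm long; walls and the straight white guide rail (on the +x side) stand 20 mm above it; a slanted white fence narrows it to 70 mm at the hinge, where it joins the channel's floor
- channel_stop (a point): middle between the two stop pins (8 mm thick, 15 mm tall, 44 mm apart) on the floor at the channel's open foot. Here (channel y below 32 mm) the floor is only 52 mm wide and has no walls, so the lead lid stands out 8 mm on each side and can be pinched across the channel's x. When it is taken, the others slide down by themselves
- lid_a: one of three identical gold-coloured twist-off jar lids: flat disc 68 mm across, 12 mm thick, about 16 g; origin at the centre of its underside, z up through its top. They start flat, scattered on the level tray, begin to slide when it is tilted some 7 to 10 degrees and run well at 30 degrees
- lid_b: one of three identical gold-coloured twist-off jar lids: flat disc 68 mm across, 12 mm thick, about 16 g; origin at the centre of its underside, z up through its top. They start flat, scattered on the level tray, begin to slide when it is tilted some 7 to 10 degrees and run well at 30 degrees
- lid_c: one of three identical gold-coloured twist-off jar lids: flat disc 68 mm across, 12 mm thick, about 16 g; origin at the centre of its underside, z up through its top. They start flat, scattered on the level tray, begin to slide when it is tilted some 7 to 10 degrees and run well at 30 degrees
- open_jar: the open jar, clear glass holding dark purple jam, with a purple label band, 68 mm across and 86 mm tall, without a lid, loose on the bench beside the channel on the robot's side, 0.27 kg; origin at the centre of its underside, z up. Its open neck is 61 mm across, its flat rim 86 mm above the bench; a lid lies on top of the rim
- closed_jar: bystander: a closed jam jar with a red label and gold lid, 80 mm across, 75 mm tall, origin at the centre of its underside
- beaker: bystander: an empty glass beaker 72 mm across, 88 mm tall, origin at the centre of its underside
- kitchen_timer: bystander: a white timer 46 x 68 x 64 mm standing on the bench, origin at the centre of its underside
Mind the look-alikes: they are no part of the job. Leave any blue look-alike of the lid_c alone. Leave any orange look-alike of the lid_a alone.

How it is judged:
By the outcome, as a careful person would: the job done as asked, in the order asked, and still so for the second after the job is handed in, with the robot touching nothing.
It also fails if it takes over 58 s, if anything falls off the work surface, if the arm or the gripper's body presses on something with over 40 N, if the wrist force passes 120 N, or if a joint passes its speed limit or range.

ROBOT

A 6-joint arm with a two-finger parallel gripper is mounted at the origin on a cart in front of the work surface, level with it; the furniture and walls round the work are solid. World frame = base frame: x ahead of the robot, y to its left, z up, the work surface at z = 0. Lengths are in m, angles in rad, forces in N, time in s.
With the tool pointing down it reaches from about 0.25 to 0.8 m from the base axis. Payload 3.9 kg.
Tool frame: the origin (TCP) lies at the very end of the fingers, on their centre line; the grasp point (between the pads) lies 19 mm behind it; z points along the fingers, y is the line along which they close (so a half turn about z gives the same grasp; the last joint's range is limited). The gripper opens to 85 mm and grips with 20 to 120 N. Pads are 22 mm wide; open, the fingers measure 114 mm over their backs; the gripper's body (76 mm by 85 mm) begins 54 mm behind the grasp point. The pads swing forward as they close: fully open they stand 13 mm farther back than shut.
Start: joints at [-1.114, 0.26, -0.138, 1.173, 0, 1.571], TCP at [0.232, -0.471, 0.231] pointing down, gripper open.
Joint ranges: [-2.78, 2.78], [-0.83, 1.72], [-1.28, 1.37], [-1.9, 2.12], [-1.57, 1.48], [-3.14, 3.14]. Speed limits (rad/s): [2.57, 2.57, 3.14, 3.14, 3.14, 3.14].

INTERFACE

Orientations are given as a unit quaternion [w, x, y, z].
In Python, from workcell import sensors, get_image, camera_model, manip gives the robot as it stands.
- The arm moves only by the shell command python3 -m inch 'ROWS' [OPENING] [FORCE]. ROWS is text: rows parted by semicolons, each of 4 numbers parted by spaces: the shift along the tool's x, y, z in m, then the turn about the tool's z in rad. A call has 1 to 10 rows; each row shifts and turns the commanded pose from where the row before left it, along the tool's axes as they then stand; what a row does not reach is not made up. A row lasts 1/8 s, in which the tool goes at most 62.5 mm and 10.7 degrees, less where a joint would pass 70% of its speed; a pose out of reach is approached as far as the arm can. A call is refused whole if a number of a shift passes 0.0625 or a number of a turn 0.188, either way. A call with a gripper value outside its range is refused whole. OPENING is the gripper command: -1 is shut, 1 is fully open, values between are in proportion, set as the call begins (- or left out, the last holds). The fingers move at their own pace and stop on an object; FORCE is the grip in N (left out, the last holds). Time passes only in rows, so rows that do not move let the fingers close. It gives the time, the measured TCP pose, the force, the opening and the grip force at its end, in the units of the state.
- sensors.get_state(): the state, without advancing time (a new reading comes with each control period).
- get_image(name): name is "side" or "top"; returns (picture, depth): 420x560x3 uint8, red, green, blue; 420x560 float32, m along the optical axis (not along the pixel's ray), 0 where there is no reading.
- camera_model(name): a dict with "fx", "fy", "cx", "cy" (pixels), "eye" and "attitude" of the camera in the world. Camera axes: x right, y up, looking along -z (the intrinsics and any distortion apply to the point x, -y, -z); pixel columns grow to the right and rows downward; lengths in m; the calibration is good to about 2 mm. A picture is of the moment at which its call begins. camera_model takes no time and is no camera call.
- manip.hand_in(): hands the job in; it is judged then, once.
The state is a dict: "t": time; "joint_positions": joint angles; "qd": joint speeds; "joint_torque": joint torques, N m; "tool_pos": TCP position; "tool_rot": TCP orientation; "ft_force": force on the tool from outside, world axes, zero at the start; "torque": the same for the moment, N m; "finger_gap": finger opening in m; "grip_force": force on a finger pad.
Only numpy, scipy, OpenCV 4.12 (cv2) and the standard library are available. Lean on these libraries where they do the work, as an engineer would, in place of code of your own. Each camera call takes 0.05 s, during which the arm holds its last target. There are 200 camera calls.

## Working session

There is one attempt and no reset: what is moved stays moved. The work goes in short steps, Python scripts to look and compute and a shell command to move; the robot and the scene stay as the last step left them, time stands still between calls to the robot, and variables do not carry over. Pictures are saved under pics/ and viewed, at most 10 in all, crops included, and the job is handed in when it is done.

```bash
ls; mkdir -p pics; cat > h.py <<'E'
import numpy as np, cv2
from scipy.spatial.transform import Rotation as R
from workcell import sensors, get_image, camera_model, manip
def cam(n):
    m=camera_model(n); a=np.array(m["attitude"],float)
    Rm=R.from_quat(a[[1,2,3,0]]).as_matrix() if a.size==4 else a.reshape(3,3)
    return m,Rm,np.array(m["eye"],float)
def cloud(n,d):
    m,Rm,e=cam(n); v,u=np.mgrid[:d.shape[0],:d.shape[1]]
    P=np.stack([(u-m["cx"])/m["fx"]*d,-(v-m["cy"])/m["fy"]*d,-d],-1)
    return P@Rm.T+e
def ray(n,u,v,z):
    m,Rm,e=cam(n); r=Rm@np.array([(u-m["cx"])/m["fx"],-(v-m["cy"])/m["fy"],-1.]); return e+r*(z-e[2])/r[2]
E
python3 - <<'E'
from h import *
print(camera_model("top"),camera_model("side"))
print(sensors.get_state())
out=[]
for n in("top","side"):
    p,d=get_image(n); np.savez(n+"0.npz",p=p,d=d); cv2.imwrite(f"pics/{n}0.png",p[...,::-1])
E
```

```text
pics
{'fx': 489.60005136424513, 'fy': 489.60005136424513, 'cx': 283.07933041528514, 'cy': 206.30954237454614, 'eye': array([ 0.45583897, -0.103742  ,  1.69944478]), 'attitude': array([-0.70209698, -0.02497082,  0.02971551,  0.7110227 ])} {'fx': 465.2890561821476, 'fy': 465.2890561821476, 'cx': 278.9654168947246, 'cy': 207.13934004266684, 'eye': array([0.44165937, 1.1752959 , 0.72676646]), 'attitude': array([-0.05297171, -0.03017754,  0.53591136,  0.84207026])}
{'t': 0.0, 'joint_positions': array([-1.11401024e+00,  2.60692051e-01, -1.39353694e-01,  1.17268402e+00,
        2.15094745e-05,  1.57081702e+00]), 'qd': array([-3.79598035e-05,  6.84192355e-04,  6.63363173e-04, -4.05546608e-04,
       -5.97553270e-04, -7.33418452e-04]), 'joint_torque': array([-3.04420639e-03, -4.05674994e+01,  2.53923190e+01,  1.87482656e-02,
       -4.49631425e-04, -1.75820941e-05]), 'tool_pos': array([ 0.23127256, -0.47057442,  0.23046649]), 'tool_rot': array([-9.44047886e-04,  9.74033377e-01,  2.26402399e-01, -2.08411741e-04]), 'ft_force': array([-0.1321886 , -0.42784166, -0.94098386]), 'torque': array([-0.04696605,  0.0122507 ,  0.03264315]), 'grip_force': 0.0, 'finger_gap': 0.085297206559296}
```

View pics/top0.png

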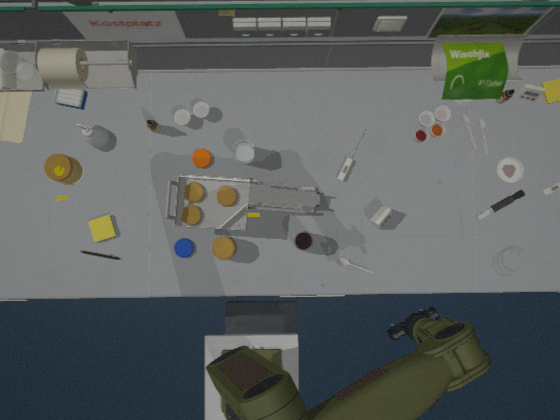

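View pics/side0.png

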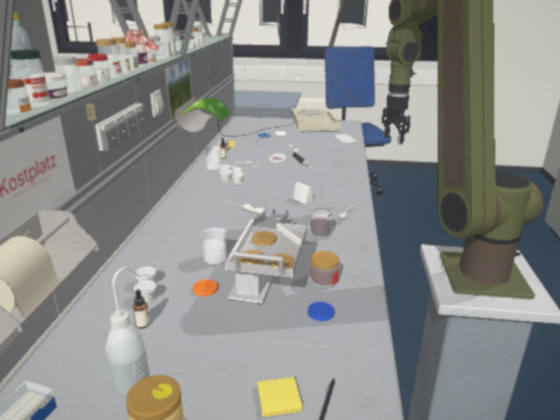

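Top view: the gold lids lie in the tray at (194,192), (191,215) and (227,196). The handle bar is at about (173,202), the channel runs to its foot at about (322,200), and the open jar is at (304,241). Possible mix-ups are the blue lid (184,248), the orange lid (202,158), the closed jar's gold lid (224,247) and the big gold jar (62,168). None of these is in the tray. One close crop and depth measurements come next.

```bash
python3 - <<'E'
from h import *
z=np.load("top0.npz"); p,d=z["p"],z["d"]; P=cloud("top",d)
c=p[130:270,155:345,::-1]; c=cv2.resize(c,None,fx=4,fy=4,interpolation=cv2.INTER_CUBIC); cv2.imwrite("pics/crop0.png",c)
hsv=cv2.cvtColor(p,cv2.COLOR_RGB2HSV)
m=cv2.inRange(hsv,(10,90,60),(28,255,255)); 
n,l,s,ce=cv2.connectedComponentsWithStats(m)
for i in range(1,n):
    if s[i,4]>80 and 150<ce[i][0]<350: print("gold",ce[i].round(1),s[i].tolist(),np.median(P[l==i],0).round(4))
for u,v in [(304,241),(173,185),(173,202),(173,218),(260,195),(285,197),(310,199),(245,152),(381,215),(400,130)]: print(u,v,P[v,u].round(4))
# feeder points by height
Z=P[...,2]; w=(P[...,0]>.3)&(P[...,0]<.65)
for lo,hi in((.118,.135),(.135,.155),(.155,.19)):
    k=(Z>lo)&(Z<hi)&w; k[:, :155]=0;k[:,345:]=0; k[:150]=0;k[240:]=0
    n,l,s,ce=cv2.connectedComponentsWithStats(k.astype(np.uint8))
    for i in range(1,n):
        if s[i,4]>15: print(lo,s[i].tolist(),P[l==i].min(0).round(3),P[l==i].max(0).round(3),np.median(P[l==i],0).round(3))
E
```

```text
gold [201.2 158. ] [192, 149, 20, 19, 294] [0.7591 0.1675 0.0101]
gold [193.6 191.8] [184, 182, 20, 20, 315] [0.6287 0.1738 0.1172]
gold [226.5 195.8] [217, 186, 20, 20, 311] [0.6145 0.067  0.1173]
gold [190.8 214.5] [181, 205, 21, 20, 320] [0.5555 0.1834 0.1173]
gold [223.2 247.6] [212, 237, 23, 23, 413] [0.4464 0.0848 0.0734]
304 241 [ 0.4658 -0.1849  0.0415]
173 185 [6.668e-01 2.670e-01 3.000e-04]
173 202 [0.6072 0.2665 0.0013]
173 218 [0.544  0.2373 0.1341]
260 195 [ 0.618  -0.04    0.0991]
285 197 [ 0.6124 -0.1222  0.0786]
310 199 [ 0.607  -0.2069  0.0528]
245 152 [0.7705 0.0116 0.0515]
381 215 [ 0.5497 -0.4449  0.0559]
400 130 [ 8.524e-01 -5.321e-01  3.000e-04]
0.118 [172, 186, 29, 42, 211] [0.515 0.153 0.118] [0.648 0.24  0.135] [0.554 0.196 0.121]
0.118 [185, 186, 19, 16, 98] [0.599 0.143 0.118] [0.648 0.202 0.128] [0.625 0.168 0.12 ]
0.118 [217, 187, 8, 10, 23] [0.614 0.075 0.118] [0.643 0.098 0.127] [0.627 0.089 0.121]
0.118 [222, 189, 13, 8, 28] [0.614 0.043 0.118] [0.637 0.082 0.127] [0.627 0.063 0.121]
0.118 [217, 197, 10, 9, 28] [0.585 0.069 0.118] [0.611 0.099 0.124] [0.601 0.085 0.12 ]
0.118 [211, 204, 37, 27, 136] [0.503 0.001 0.118] [0.587 0.117 0.134] [0.534 0.038 0.126]
0.155 [165, 184, 7, 35, 139] [0.542 0.237 0.155] [0.649 0.257 0.173] [0.593 0.246 0.165]
```

View pics/crop0.png

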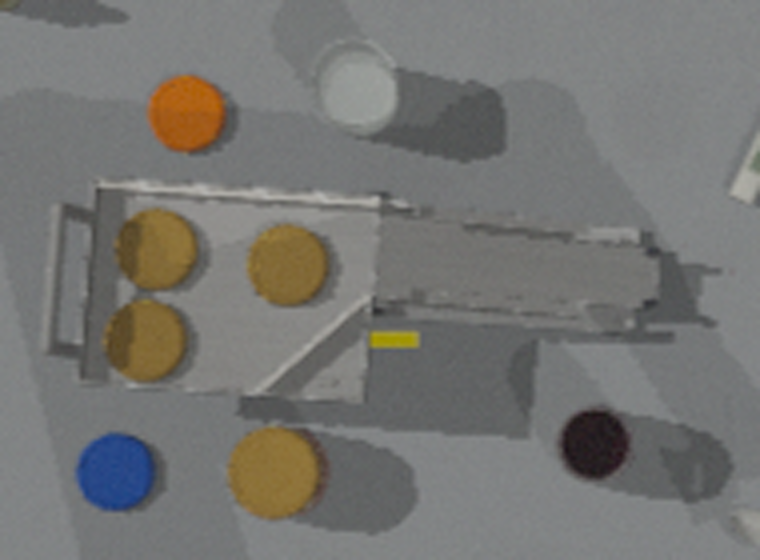

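The crop confirms the choice: three gold lids are in the tray, at crop (157,250), (147,340) and (288,265). The handle bar is at crop x≈55, y 205–352, and the jar with dark jam is at (593,443). The orange and blue lids and the closed jar are all outside the tray.

```bash
python3 - <<'E'
from h import *
z=np.load("top0.npz"); p,d=z["p"],z["d"]; P=cloud("top",d); Z=P[...,2]
k=(Z>.155)&(Z<.19); k[:184]=0;k[220:]=0;k[:,:160]=0;k[:,173:]=0
B=P[k]; xs=np.polyfit(B[:,0],B[:,1],1); print("bar y=",xs, "at",B[:,0].min(),B[:,0].max(),Z[k].max())
# bar pixels per row
for v in range(184,220,4): print(v,np.where(k[v])[0],Z[v][k[v]].round(3))
# channel floor edges: columns
C=P[187:212]
for u in range(252,335,8):
    col=P[180:215,u]; print(u,[(v,*(col[v-180][[0,2]].round(3))) for v in range(183,212,2)])
s=np.load("side0.npz"); 
# jar dark mask
hsv=cv2.cvtColor(p,cv2.COLOR_RGB2HSV); g=p.sum(2)<130; g=g.astype(np.uint8); g[:,:285]=0;g[:,325:]=0;g[:225]=0;g[260:]=0
n,l,st,ce=cv2.connectedComponentsWithStats(g)
for i in range(1,n):
    if st[i,4]>60: print("jar",ce[i],st[i],np.median(P[l==i],0)); print([ray("top",*ce[i],h).round(4) for h in(.07,.086)])
J=P[228:256,290:322]; kk=(J[...,2]>.075)&(J[...,2]<.1); print("rim",kk.sum(),J[kk].min(0),J[kk].max(0)) if kk.any() else print("norim")
Q=cloud("side",s["d"]); 
for (a,b,c,dd) in [(300,345,200,245)]:
    q=Q[c:dd,a:b].reshape(-1,3); q=q[(q[:,2]>.02)&(q[:,2]<.12)&(q[:,0]<.53)]; print(len(q),q.min(0),q.max(0),np.median(q,0))
E
```

```text
bar y= [-0.07299997  0.28897182] at 0.5424551771404524 0.6506231576860688 0.1734935198999492
184 [168 169 170 171] [0.162 0.167 0.167 0.157]
188 [168 169 170 171] [0.167 0.17  0.165 0.166]
192 [168 169 170] [0.161 0.165 0.168]
196 [167 168 169 170] [0.166 0.164 0.17  0.164]
200 [167 168 169 170] [0.167 0.172 0.168 0.169]
204 [166 167 168 169] [0.168 0.165 0.166 0.168]
208 [166 167 168 169] [0.165 0.168 0.167 0.162]
212 [166 167 168 169] [0.167 0.168 0.167 0.167]
216 [165 166 167 168 169] [0.158 0.165 0.162 0.169 0.159]
252 [(183, np.float64(0.657), np.float64(0.107)), (185, np.float64(0.652), np.float64(0.097)), (187, np.float64(0.645), np.float64(0.099)), (189, np.float64(0.638), np.float64(0.103)), (191, np.float64(0.631), np.float64(0.104)), (193, np.float64(0.624), np.float64(0.106)), (195, np.float64(0.618), np.float64(0.1)), (197, np.float64(0.612), np.float64(0.099)), (199, np.float64(0.605), np.float64(0.102)), (201, np.float64(0.599), np.float64(0.097)), (203, np.float64(0.592), np.float64(0.1)), (205, np.float64(0.585), np.float64(0.102)), (207, np.float64(0.579), np.float6
[... 6549 characters left out ...]
 np.float64(-0.002)), (199, np.float64(0.611), np.float64(-0.002)), (201, np.float64(0.604), np.float64(-0.0)), (203, np.float64(0.597), np.float64(-0.006)), (205, np.float64(0.59), np.float64(0.002)), (207, np.float64(0.584), np.float64(-0.01)), (209, np.float64(0.577), np.float64(-0.009)), (211, np.float64(0.569), np.float64(0.002))]
jar [303.20812183 240.39593909] [296 233  16  16 197] [ 0.46891212 -0.18159667  0.04400072]
[array([ 0.4677, -0.1809,  0.07  ]), array([ 0.4676, -0.1801,  0.086 ])]
rim 46 [ 0.43598867 -0.21309066  0.07531097] [ 0.4953124  -0.15298862  0.09359702]
558 [ 0.43441114 -0.21501945  0.02040816] [0.52074288 0.10149644 0.11995986] [ 0.47141152 -0.15092343  0.06405996]
```

Measured and checked:
- **Handle:** centre (0.596, 0.2455, 0.162). The bar is 108 mm long with its top at 0.168, both as expected.
- **Feeder:** yaw about −0.07 rad, hinge at (0.622, −0.003).
- **Lead lid seat:** (0.609, −0.199, 0.05).
- **Jar:** (0.4675, −0.180).

Moving over to the handle.

```bash
cat > w.py <<'E'
import sys
from h import *
# usage: w.py x y z [toolx_deg] -> remaining move in tool axes (translate), and turn
s=sensors.get_state(); q=np.array(s["tool_rot"]); M=R.from_quat(q[[1,2,3,0]]).as_matrix()
a=list(map(float,sys.argv[1:])); D=np.array(a[:3])-s["tool_pos"]
print("t",round(s["t"],2),"pos",s["tool_pos"].round(4),"toolx",np.degrees(np.arctan2(M[1,0],M[0,0])).round(2),"tz",M[:,2].round(3),"gap",round(s["finger_gap"],4),"grip",round(s["grip_force"],1),"F",np.round(s["ft_force"],1),"q",np.round(s["joint_positions"],2))
print("world",D.round(4),"tool",(M.T@D).round(4))
if len(a)>3:
    t=np.radians(np.degrees(np.arctan2(M[1,0],M[0,0]))-a[3]); t=(t+np.pi)%(2*np.pi)-np.pi; print("turn",round(t,3))
    T=M@R.from_rotvec([0,0,t]).as_matrix(); print("tool after turn",(T.T@D).round(4))
E
python3 -m inch '.0495 -.037 -.002 0; .0495 -.037 -.002 0; .0495 -.037 -.002 0; .0495 -.037 -.002 0; .0495 -.037 -.002 0; .0495 -.037 -.002 0; .0495 -.037 -.002 0; .0495 -.037 -.002 0; .0495 -.037 -.002 0; .0495 -.037 -.002 0' 1 20
python3 -m inch '.0495 -.037 0 -.188;0 0 0 -.188;0 0 0 -.188;0 0 0 -.188;0 0 0 -.188;0 0 0 -.188;0 0 0 -.188;0 0 0 -.188;0 0 0 -.188;0 0 0 -.188'
python3 w.py .596 .2455 .25 176.1
```

```text
t: 1.35
tool_pos: [0.513, 0.0812, 0.2511]
tool_rot: [0.0, 0.974, 0.227, -0.0]
ft_force: [1.0, -0.6, 1.1]
finger_gap: 0.0851
grip_force: 0.0
t: 2.6
tool_pos: [0.5403, 0.1342, 0.2507]
tool_rot: [-0.001, 0.391, 0.92, -0.0]
ft_force: [0.3, -0.1, 0.5]
finger_gap: 0.0854
grip_force: 0.0
t 2.6 pos [0.5403 0.1342 0.2507] toolx 133.96 tz [-0.001 -0.    -1.   ] gap 0.0854 grip 0.0 F [ 0.3 -0.1  0.5] q [ 0.24  0.31 -0.02  1.25 -0.    1.05]
world [ 0.0557  0.1113 -0.0007] tool [0.0415 0.1173 0.0006]
turn -0.736
tool after turn [-0.048   0.1149  0.0006]
```

```bash

python3 -m inch '0 0 0 -.184;0 0 0 -.184;0 0 0 -.184;0 0 0 -.184;-.016 .0383 0 0;-.016 .0383 0 0;-.016 .0383 0 0;0 0 .02 0;0 0 0 0' -0.1 20
python3 - <<'E'
from h import *
p,d=get_image("top"); cv2.imwrite("pics/top1.png",cv2.resize(p[150:250,130:270,::-1],None,fx=5,fy=5,interpolation=cv2.INTER_CUBIC))
E
python3 w.py .596 .2455 .143 176.1
```

```text
t: 3.72
tool_pos: [0.5957, 0.2452, 0.2288]
tool_rot: [-0.002, 0.037, 0.999, -0.001]
ft_force: [-0.1, -0.4, -0.4]
finger_gap: 0.0384
grip_force: 0.0
t 3.77 pos [0.5961 0.245  0.2301] toolx 175.78 tz [-0.003 -0.001 -1.   ] gap 0.0382 grip 0.0 F [ 0.6  0.1 -0.1] q [ 0.39  0.47  0.19  1.29 -0.    0.46]
world [-0.0001  0.0005 -0.0871] tool [-0.0001  0.0006  0.0871]
turn -0.006
tool after turn [-0.0001  0.0006  0.0871]
```

View pics/top1.png

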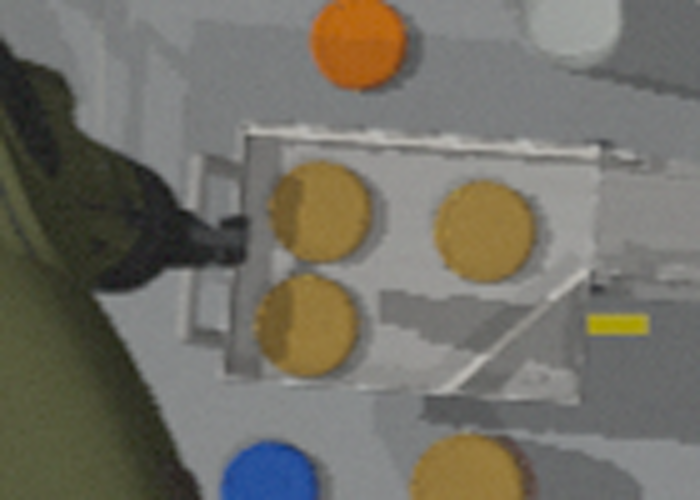

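The fingers straddle the bar at its middle, with the inner finger at crop (232,238) and the bar at about (195,245). Descend and grip.

```bash

python3 -m inch '0 0 .03 0;0 0 .025 0;0 0 .02 0;0 0 .012 0;0 0 0 0'
python3 -m inch '0 0 0 0;0 0 0 0;0 0 0 0;0 0 0 0;0 0 0 0' -1 30
python3 w.py .596 .2455 .143 176.1; python3 -c "
import numpy as np
for th in np.arange(0,.57,.05): print(round(th,2),(.254*np.cos(.218+th)-.248).round(4),(.254*np.sin(.218+th)-.055).round(4))"
```

```text
t: 4.4
tool_pos: [0.5967, 0.2448, 0.1441]
tool_rot: [-0.001, 0.037, 0.999, -0.0]
ft_force: [0.0, 1.1, -0.3]
finger_gap: 0.0385
grip_force: 0.0
t: 5.03
tool_pos: [0.598, 0.2486, 0.1458]
tool_rot: [0.001, 0.036, 0.999, 0.003]
ft_force: [-0.6, 6.8, -1.1]
finger_gap: 0.0109
grip_force: 29.2
t 5.03 pos [0.598  0.2486 0.1458] toolx 175.85 tz [ 0.002  0.006 -1.   ] gap 0.0109 grip 29.2 F [-0.6  6.8 -1.1] q [0.39 0.51 0.02 1.08 0.   0.46]
world [-0.002  -0.0031 -0.0028] tool [ 0.0018 -0.0032  0.0027]
turn -0.004
tool after turn [ 0.0018 -0.0032  0.0027]
0.0 -0.0 -0.0001
0.05 -0.0031 0.0123
0.1 -0.0067 0.0244
0.15 -0.011 0.0364
0.2 -0.0159 0.0481
0.25 -0.0213 0.0596
0.3 -0.0273 0.0708
0.35 -0.0339 0.0816
0.4 -0.041 0.0922
0.45 -0.0486 0.1023
0.5 -0.0567 0.1121
0.55 -0.0653 0.1215
```

```bash

python3 -m inch '0 .001 -.012 0;0 -.003 -.012 0;0 -.004 -.012 0;0 -.005 -.012 0;0 -.0055 -.0115 0;0 -.006 -.011 0;0 -.0065 -.011 0;0 -.007 -.0105 0;0 -.0075 -.010 0;0 -.008 -.010 0'
python3 - <<'E'
from h import *
p,d=get_image("side"); cv2.imwrite("pics/side1.png",cv2.resize(p[160:340,170:400,::-1],None,fx=3,fy=3,interpolation=cv2.INTER_CUBIC))
E
python3 w.py .59 .19 .25 176.1
```

```text
t: 6.28
tool_pos: [0.5935, 0.1946, 0.2576]
tool_rot: [0.001, 0.037, 0.999, 0.001]
ft_force: [3.5, 3.6, -1.9]
finger_gap: 0.011
grip_force: 29.2
t 6.33 pos [0.5935 0.1934 0.259 ] toolx 175.75 tz [ 0.002  0.001 -1.   ] gap 0.0106 grip 29.4 F [ 2.4  1.1 -0.6] q [0.31 0.43 0.18 1.32 0.   0.39]
world [-0.0035 -0.0034 -0.009 ] tool [ 0.0032 -0.0037  0.009 ]
turn -0.006
tool after turn [ 0.0033 -0.0037  0.009 ]
```

View pics/side1.png

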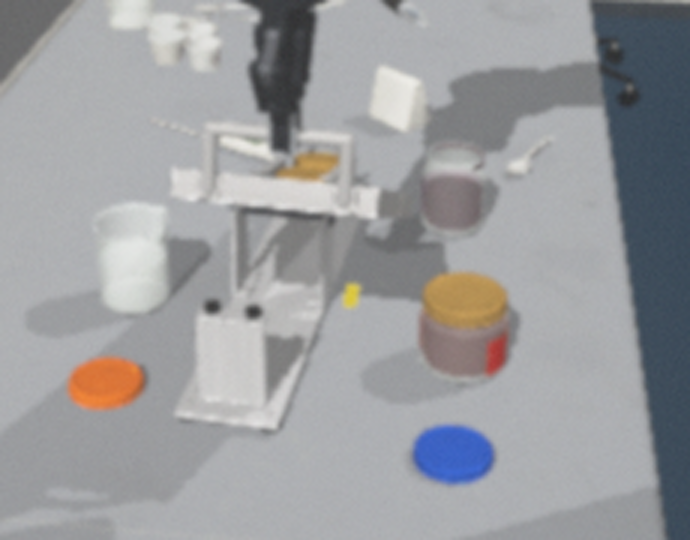

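The tray is up at about 0.5 rad and a gold lid shows over its end at crop (310,167). Next I tilt slightly more and wait, then check where the lids are from the top view.

```bash

python3 -m inch '0 -.005 -.006 0;0 0 0 0;0 0 0 0;0 0 0 0;0 0 0 0;0 0 0 0;0 0 0 0;0 0 0 0;0 0 0 0;0 0 0 0'
cat > g.py <<'E'
from h import *
import sys
p,d=get_image("top"); P=cloud("top",d); hsv=cv2.cvtColor(p,cv2.COLOR_RGB2HSV)
m=cv2.inRange(hsv,(10,90,60),(28,255,255)); n,l,s,ce=cv2.connectedComponentsWithStats(m)
for i in range(1,n):
    if s[i,4]>40 and 150<ce[i][0]<350 and ce[i][1]>140: print("gold",ce[i].round(1),s[i].tolist(),np.median(P[l==i],0).round(4))
np.savez("top_last.npz",p=p,d=d)
if len(sys.argv)>1: cv2.imwrite("pics/"+sys.argv[1],cv2.resize(p[150:270,160:345,::-1],None,fx=4,fy=4,interpolation=cv2.INTER_CUBIC))
E
python3 g.py top2.png
```

```text
t: 7.58
tool_pos: [0.5932, 0.1903, 0.2627]
tool_rot: [0.0, 0.036, 0.999, 0.001]
ft_force: [4.1, 4.5, 0.5]
finger_gap: 0.0109
grip_force: 29.6
gold [201.3 158. ] [192, 149, 20, 19, 296] [0.7591 0.1674 0.0101]
gold [289. 196.] [260, 186, 58, 22, 861] [ 0.6154 -0.1357  0.0791]
gold [223.2 247.6] [212, 237, 23, 23, 411] [0.4464 0.0848 0.0736]
```

View pics/top2.png

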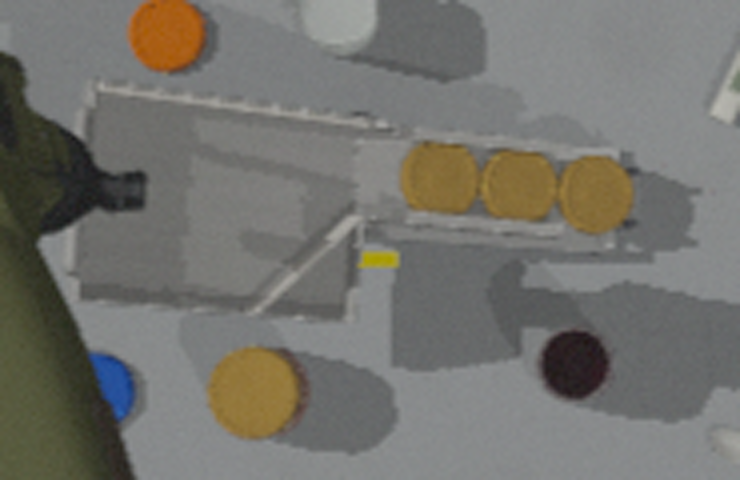

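All three lids are queued in the channel at crop (441,180), (520,186) and (596,193), with the lead one at the pins. Lower the tray gently.

```bash

python3 -m inch '0 .004 .005 0;0 .004 .005 0;0 .004 .005 0;0 .004 .005 0;0 .004 .006 0;0 .0035 .0055 0;0 .0035 .0055 0;0 .0035 .0055 0;0 .003 .0055 0;0 .003 .0055 0'
python3 -m inch '0 .003 .0055 0;0 .003 .006 0;0 .003 .006 0;0 .0025 .006 0;0 .0025 .006 0;0 .002 .006 0;0 .0015 .006 0;0 .0015 .006 0;0 .001 .006 0;0 0 .005 0'
python3 -m inch '0 0 .003 0;0 0 .003 0;0 0 .001 0;0 0 0 0'
python3 w.py .596 .2486 .1440 176.1
```

```text
t: 8.88
tool_pos: [0.5961, 0.2264, 0.2089]
tool_rot: [0.001, 0.037, 0.999, 0.0]
ft_force: [4.1, 4.4, 1.1]
finger_gap: 0.0106
grip_force: 30.2
t: 10.12
tool_pos: [0.5979, 0.2475, 0.1504]
tool_rot: [0.001, 0.036, 0.999, 0.002]
ft_force: [4.1, 9.1, 0.1]
finger_gap: 0.0104
grip_force: 31.2
t: 10.62
tool_pos: [0.598, 0.2485, 0.1458]
tool_rot: [0.002, 0.036, 0.999, 0.003]
ft_force: [0.6, 8.0, 8.4]
finger_gap: 0.0104
grip_force: 32.1
t 10.62 pos [0.598  0.2485 0.1458] toolx 175.87 tz [ 0.003  0.006 -1.   ] gap 0.0104 grip 32.1 F [0.6 8.  8.4] q [0.39 0.51 0.02 1.08 0.   0.46]
world [-0.002   0.0001 -0.0018] tool [ 0.002  -0.0001  0.0018]
turn -0.004
tool after turn [ 0.002  -0.0001  0.0018]
```

```bash

python3 -m inch '0 .004 -.001 0;0 0 0 0;0 0 0 0;0 0 0 0;0 0 0 0' -0.1
python3 -m inch '0 0 -.02 0;0 0 -.04 0;0 0 -.04 0;0 -.05 0 .188;0 -.05 0 .188;0 0 0 .188;0 0 0 .188;0 0 0 .188;0 0 0 .188' 
python3 - <<'E'
from h import *
z=np.load("top_last.npz");hsv=cv2.cvtColor(z["p"],cv2.COLOR_RGB2HSV)
m=cv2.inRange(hsv,(10,90,60),(28,255,255)); m[:180]=0;m[212:]=0;m[:,:255]=0;m[:,325:]=0
cols=m.sum(0)//255; print([(u,int(cols[u])) for u in range(258,322)])
x=m.copy(); x[:,:301]=0; c=max(cv2.findContours(x,0,1)[0],key=cv2.contourArea)
pts=np.array([ray("top",a,b,.0615) for a,b in c[:,0,:]])[:,:2]
print(pts.min(0),pts.max(0)); 
# vertical mid per column
for u in range(300,317,3):
    r=np.where(m[:,u])[0]; print(u,r.min(),r.max(),ray("top",u,(r.min()+r.max())/2,.0615).round(4))
E
python3 g.py; python3 w.py .6086 -.199 .15 86.1
```

```text
t: 11.25
tool_pos: [0.5972, 0.249, 0.144]
tool_rot: [-0.0, 0.037, 0.999, -0.0]
ft_force: [-0.5, -0.5, 0.3]
finger_gap: 0.0384
grip_force: 0.0
t: 12.38
tool_pos: [0.5807, 0.1509, 0.2444]
tool_rot: [0.0, 0.567, 0.824, -0.0]
ft_force: [0.6, -0.4, 0.3]
finger_gap: 0.0381
grip_force: 0.0
[(258, 0), (259, 0), (260, 4), (261, 10), (262, 13), (263, 15), (264, 15), (265, 16), (266, 16), (267, 17), (268, 17), (269, 17), (270, 17), (271, 17), (272, 17), (273, 17), (274, 17), (275, 17), (276, 16), (277, 14), (278, 11), (279, 7), (280, 8), (281, 11), (282, 13), (283, 15), (284, 16), (285, 16), (286, 16), (287, 16), (288, 17), (289, 17), (290, 17), (291, 17), (292, 17), (293, 17), (294, 17), (295, 16), (296, 14), (297, 11), (298, 8), (299, 7), (300, 10), (301, 13), (302, 15), (303, 17), (304, 17), (305, 18), (306, 19), (307, 19), (308, 19), (309, 19), (310, 19), (311, 19), (312, 17), (313, 17), (314, 15), (315, 14), (316, 11), (317, 7), (318, 0), (319, 0), (320, 0), (321, 0)]
[ 0.57924413 -0.23012114] [ 0.64020415 -0.17582599]
300 193 202 [ 0.6117 -0.1728  0.0615]
303 190 206 [ 0.6099 -0.1829  0.0615]
306 189 207 [ 0.6098 -0.193   0.0615]
309 189 207 [ 0.6097 -0.203   0.0615]
312 190 206 [ 0.6095 -0.2131  0.0615]
315 192 205 [ 0.6077 -0.2232  0.0615]
gold [201.2 158. ] [192, 149, 20, 19, 295] [0.7588 0.1671 0.01  ]
gold [289.  196.1] [260, 186, 58, 22, 866] [ 0.6154 -0.1358  0.0794]
gold [253.  214.5] [247, 213, 13, 4, 52] [ 0.5586 -0.0113  0.0042]
gold [223.2 247.6] [212, 237, 23, 23, 413] [0.4464 0.0848 0.0734]
t 12.43 pos [0.5807 0.1509 0.2443] toolx 110.73 tz [-0. -0. -1.] gap 0.0387 grip 0.0 F [-0.1 -1.   0.2] q [ 0.25  0.39  0.08  1.27 -0.    1.46]
world [ 0.0279 -0.3499 -0.0943] tool [-0.3371 -0.0977  0.0944]
turn 0.43
tool after turn [-0.3472  0.0517  0.0944]
```

```bash

python3 -m inch '0 0 0 .144;0 0 0 .143;0 0 0 .143;-.058 .0087 0 0;-.058 .0087 0 0;-.058 .0087 0 0;-.058 .0087 .02 0;-.058 .0087 .025 0;-.058 .0087 .025 0;0 0 .02 0' 1 25
python3 -m inch '0 0 0 0;0 0 0 0'
python3 w.py .6095 -.1985 .031 86.1
python3 - <<'E'
from h import *
p,d=get_image("side"); cv2.imwrite("pics/side2.png",cv2.resize(p[160:260,220:370,::-1],None,fx=4,fy=4,interpolation=cv2.INTER_CUBIC))
E
```

```text
t: 13.68
tool_pos: [0.6122, -0.2016, 0.1539]
tool_rot: [0.0, 0.728, 0.685, -0.0]
ft_force: [0.3, 1.0, 0.7]
finger_gap: 0.0856
grip_force: 0.0
t: 13.92
tool_pos: [0.6128, -0.1966, 0.1561]
tool_rot: [0.0, 0.727, 0.687, 0.0]
ft_force: [0.6, -0.0, -0.4]
finger_gap: 0.0853
grip_force: 0.0
t 13.93 pos [ 0.6128 -0.1966  0.1561] toolx 86.78 tz [ 0.001 -0.    -1.   ] gap 0.0853 grip 0.0 F [ 0.6 -0.  -0.4] q [-0.31  0.5   0.03  1.1   0.    1.32]
world [-0.0033 -0.0019 -0.1251] tool [-0.0021 -0.0033  0.1251]
turn 0.012
tool after turn [-0.0021 -0.0033  0.1251]
```

View pics/side2.png

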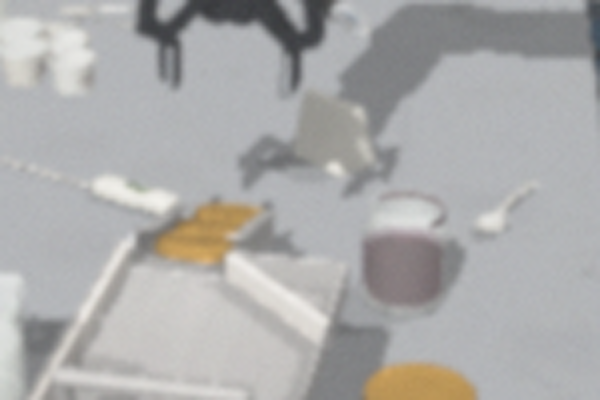

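The gripper is open above the foot, the tray is level and the jar is clear of it (rim ellipse at about crop (408,208)). Descend to pinch.

```bash

python3 -m inch '-.002 -.0033 .03 .012;0 0 .03 0;0 0 .025 0;0 0 .02 0;0 0 .012 0;0 0 .006 0;0 0 0 0;0 0 0 0'
python3 w.py .6095 -.1985 .031 86.1
python3 -c "
from h import *
print(ray('side',220+408/4,160+208/4,.086))"
```

```text
t: 14.98
tool_pos: [0.6098, -0.199, 0.0332]
tool_rot: [0.001, 0.731, 0.682, 0.0]
ft_force: [0.4, 0.3, 0.2]
finger_gap: 0.0853
grip_force: 0.0
t 14.97 pos [ 0.6098 -0.199   0.0332] toolx 86.0 tz [ 0.002 -0.001 -1.   ] gap 0.0853 grip 0.0 F [0.4 0.3 0.2] q [-0.32  0.59 -0.15  0.83  0.    1.33]
world [-0.0003  0.0005 -0.0022] tool [ 0.0005 -0.0003  0.0022]
turn -0.002
tool after turn [ 0.0005 -0.0003  0.0022]
[ 0.46417339 -0.16670552  0.086     ]
```

```bash

python3 -m inch '0 0 .001 0;0 0 0 0;0 0 0 0;0 0 0 0;0 0 0 0;0 0 0 0' -1 25
python3 w.py .6095 -.1985 .031 86.1
```

```text
t: 15.72
tool_pos: [0.6097, -0.1991, 0.0319]
tool_rot: [0.001, 0.731, 0.682, 0.0]
ft_force: [-0.3, -0.4, 5.2]
finger_gap: 0.0664
grip_force: 28.0
t 15.72 pos [ 0.6097 -0.1991  0.0319] toolx 85.98 tz [ 0.001 -0.001 -1.   ] gap 0.0664 grip 28.0 F [-0.3 -0.4  5.2] q [-0.32  0.59 -0.15  0.83 -0.    1.33]
world [-0.0002  0.0006 -0.0009] tool [ 0.0006 -0.0003  0.0009]
turn -0.002
tool after turn [ 0.0006 -0.0003  0.0009]
```

```bash

python3 -m inch '-.0015 0 -.005 0;-.0023 0 -.008 0;-.0023 0 -.008 0;-.0023 0 -.008 0;-.003 0 -.01 0;0 0 -.03 0;0 0 -.03 0;0 0 0 0;0 0 0 0'
python3 g.py top3.png; python3 w.py .467 -.1815 .13 86.1
python3 - <<'E'
from h import *
p,d=get_image("side"); np.savez("side_last.npz",p=p,d=d); cv2.imwrite("pics/side3.png",cv2.resize(p[140:260,220:370,::-1],None,fx=5,fy=5,interpolation=cv2.INTER_CUBIC))
E
```

```text
t: 16.85
tool_pos: [0.6078, -0.2103, 0.1299]
tool_rot: [-0.0, 0.731, 0.682, -0.0]
ft_force: [0.9, -0.0, -0.7]
finger_gap: 0.0669
grip_force: 28.1
gold [201.2 158.1] [192, 149, 19, 19, 294] [0.7587 0.1675 0.0106]
gold [289.4 196. ] [280, 188, 21, 17, 288] [ 0.6154 -0.1359  0.0793]
gold [253.  214.6] [247, 213, 13, 4, 50] [ 0.5585 -0.0111  0.0024]
gold [223.2 247.7] [212, 237, 23, 23, 413] [0.4464 0.0845 0.074 ]
t 16.9 pos [ 0.6074 -0.21    0.1293] toolx 85.98 tz [-0.002  0.001 -1.   ] gap 0.067 grip 28.1 F [-0.2 -0.  -0.2] q [-0.33  0.52 -0.01  1.05 -0.    1.31]
world [-0.1404  0.0285  0.0007] tool [ 0.0186 -0.1421 -0.0005]
turn -0.002
tool after turn [ 0.0189 -0.142  -0.0005]
```

View pics/side3.png

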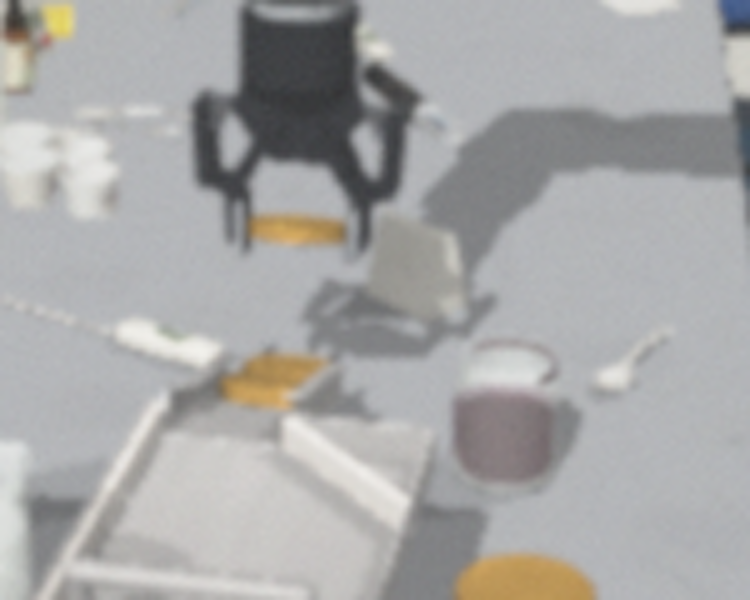

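The lid is held level-ish at crop (297,230), and the other two have slid to the pins at (275,380). The jar rim is at about (513,362). Refine the jar position before placing.

```bash

python3 - <<'E'
from h import *
f=lambda u,v,z:ray("side",220+u/5,140+v/5,z).round(4)
print("rim back",f(513,341,.086),"bottom front",f(505,492,0.0),"rim L/R",f(470,364,.086),f(557,364,.086))
print("lidcentre", f(297,230,.154))
z=np.load("top_last.npz"); p=z["p"]; 
c=cv2.resize(p[222:262,284:324,::-1],None,fx=14,fy=14,interpolation=cv2.INTER_CUBIC)
c=cv2.convertScaleAbs(c,alpha=1.6); cv2.imwrite("pics/jar.png",c)
for h in(.06,.086): print(h,ray("top",303.2,240.4,h))
E
```

```text
rim back [ 0.4633 -0.1955  0.086 ] bottom front [ 0.4628 -0.149   0.    ] rim L/R [ 0.4891 -0.1574  0.086 ] [ 0.4344 -0.1648  0.086 ]
lidcentre [ 0.6052 -0.1997  0.154 ]
0.06 [ 0.46776782 -0.18132805  0.06      ]
0.086 [ 0.46757864 -0.18009761  0.086     ]
```

View pics/jar.png

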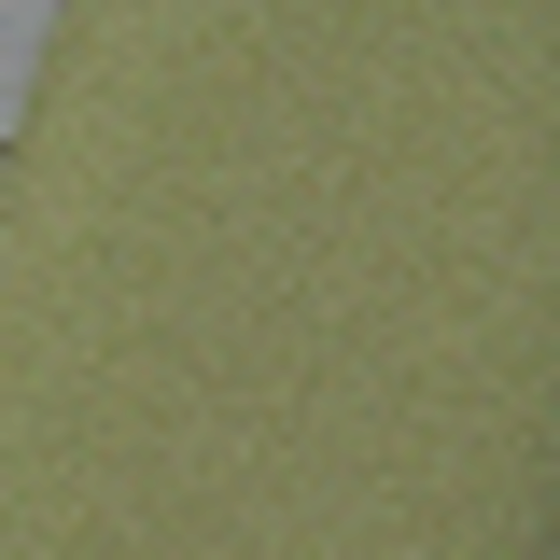

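```bash

python3 - <<'E'
from h import *
from scipy.optimize import least_squares
for f in("top0.npz",):
    z=np.load(f); p,d=z["p"],z["d"]; P=cloud("top",d)
    v,u=np.mgrid[226:258,288:322]; J=P[226:258,288:322]; k=(J[...,2]>.07)&(J[...,2]<.1)
    q=np.array([ray("top",a,b,.086)[:2] for a,b in zip(u[k],v[k])])
    r=least_squares(lambda s:np.hypot(q[:,0]-s[0],q[:,1]-s[1])-s[2],[.467,-.181,.032],loss="soft_l1",f_scale=.002); print(len(q),r.x.round(4))
    print(np.degrees(np.arctan2(*(q-r.x[:2]).T)).astype(int).tolist()); print(np.hypot(*(q-r.x[:2]).T).round(3).tolist())
    g=p[...].mean(2).astype(int)[228:254,290:318]; print("\n".join(" ".join("%3d"%x for x in row) for row in g))
E
```

```text
62 [ 0.4664 -0.1818  0.0298]
[92, 67, 73, 79, 86, 92, 105, 111, 54, 59, 65, 119, 125, 45, 50, 128, 133, 37, 41, 142, 32, 147, 23, 26, 156, 18, 162, 12, 170, 5, 176, 0, -177, -7, -171, -13, -164, -19, -157, -28, -152, -33, -37, -143, -38, -42, -46, -134, -46, -50, -56, -125, -54, -64, -70, -104, -110, -116, -72, -78, -84, -90]
[0.032, 0.031, 0.03, 0.029, 0.029, 0.029, 0.03, 0.031, 0.032, 0.03, 0.028, 0.029, 0.031, 0.031, 0.029, 0.028, 0.03, 0.032, 0.029, 0.031, 0.03, 0.029, 0.031, 0.028, 0.03, 0.03, 0.029, 0.029, 0.031, 0.029, 0.031, 0.029, 0.031, 0.029, 0.031, 0.03, 0.028, 0.031, 0.029, 0.029, 0.031, 0.031, 0.028, 0.029, 0.033, 0.03, 0.028, 0.029, 0.032, 0.03, 0.028, 0.029, 0.033, 0.03, 0.028, 0.028, 0.029, 0.03, 0.032, 0.031, 0.03, 0.03]
117 119 117 117 119 117 115 116 117 117 117 118 117 117 118 123 127 130 131 129 131 132 130 129 128 131 130 130
118 120 120 118 116 118 119 118 118 118 119 117 120 118 118 118 123 129 131 129 132 131 131 130 131 132 130 132
117 118 120 116 118 118 120 117 118 118 117 117 117 115 114 111 115 121 128 132 132 130 131 131 129 132 131 131
118 118 118 117
[... 1860 characters left out ...]
  94  99  98  98  96  98  98
131 132 131 131 129 130 122 105  90  69  48  44  36  28  36  36  47  59  89 102  90  97  98  99 100  96  97  97
130 130 132 128 130 132 131 129 113  96  90  74  60  61  55  61  82  98  97  96 100  98 100  98  97 100 100  99
131 131 131 129 133 131 131 131 131 127 115 106 105 100  96  97  99 103 102  99  96  98  99 101  98  96 100  98
132 131 131 134 129 131 131 134 129 132 132 131 130 123 109 108 107 102 100 100  99  98  99  99  98  98  97 100
132 130 130 133 131 129 131 130 130 130 131 131 128 130 131 132 130 119 105 105 106 104  98  99 101  96  97  96
130 133 129 131 132 132 132 132 130 130 132 130 133 131 131 133 132 130 129 130 131 121 107 108 106 105 104  99
```

The rim ring fits well: centre (0.4664, −0.1818), radius 0.030, within the 61–68 mm diameter given. Moving over it.

```bash

python3 -m inch '.0035 -.025 0 0;.0045 -.035 0 0;.0045 -.035 0 0;.0045 -.03 0 0;.001 -.0175 0 0;0 0 0 0;0 0 0 0'
python3 w.py .4666 -.1828 .082 86.1
```

```text
t: 17.82
tool_pos: [0.4681, -0.1824, 0.13]
tool_rot: [0.0, 0.731, 0.682, 0.0]
ft_force: [-0.3, -0.4, -0.0]
finger_gap: 0.0667
grip_force: 28.1
t 17.82 pos [ 0.4681 -0.1824  0.13  ] toolx 85.99 tz [ 0. -0. -1.] gap 0.0667 grip 28.1 F [-0.3 -0.4 -0. ] q [-0.37  0.29 -0.38  0.9   0.    1.27]
world [-0.0015 -0.0004 -0.048 ] tool [-0.0005 -0.0015  0.048 ]
turn -0.002
tool after turn [-0.0005 -0.0015  0.048 ]
```

```bash

python3 -m inch '-.0005 -.0015 .018 0;0 0 .015 0;0 0 .01 0;0 0 .005 0;0 0 0 0;0 0 0 0'
python3 w.py .4666 -.1828 .068 86.1
python3 -m inch '0 0 .002 0;0 0 .002 0;0 0 .002 0;0 0 .002 0;0 0 0 0;0 0 0 0'
python3 w.py .4666 -.1828 .068 86.1

```

```text
t: 18.58
tool_pos: [0.4663, -0.1828, 0.0827]
tool_rot: [0.0, 0.731, 0.682, 0.0]
ft_force: [-0.6, 0.1, -0.6]
finger_gap: 0.0667
grip_force: 28.1
t 18.57 pos [ 0.4663 -0.1828  0.0827] toolx 85.99 tz [ 0.001 -0.    -1.   ] gap 0.0667 grip 28.1 F [-0.6  0.1 -0.6] q [-0.37  0.33 -0.45  0.78 -0.    1.27]
world [ 0.0003  0.     -0.0147] tool [0.     0.0002 0.0147]
turn -0.002
tool after turn [0.     0.0002 0.0147]
t: 19.32
tool_pos: [0.466, -0.1829, 0.0745]
tool_rot: [0.0, 0.731, 0.682, -0.0]
ft_force: [0.1, -0.4, 1.5]
finger_gap: 0.0669
grip_force: 28.3
t 19.32 pos [ 0.466  -0.1829  0.0745] toolx 85.98 tz [ 0. -0. -1.] gap 0.0669 grip 28.3 F [ 0.1 -0.4  1.5] q [-0.37  0.34 -0.47  0.76 -0.    1.27]
world [ 0.0006  0.0001 -0.0065] tool [0.0001 0.0006 0.0065]
turn -0.002
tool after turn [0.0001 0.0006 0.0065]
```

```bash

python3 -m inch '0 0 .0015 0;0 0 .0015 0;0 0 0 0'
python3 -m inch '0 0 .0015 0;0 0 .001 0;0 0 0 0'
python3 -m inch '0 0 .001 0;0 0 0 0'

```

```text
t: 19.7
tool_pos: [0.4662, -0.1827, 0.0713]
tool_rot: [0.0, 0.731, 0.682, 0.0]
ft_force: [0.4, 0.8, 2.9]
finger_gap: 0.0668
grip_force: 28.9
t: 20.08
tool_pos: [0.466, -0.1826, 0.0687]
tool_rot: [0.0, 0.731, 0.682, 0.0]
ft_force: [0.8, 1.0, 3.4]
finger_gap: 0.0666
grip_force: 29.4
t: 20.32
tool_pos: [0.4659, -0.1826, 0.0677]
tool_rot: [-0.0, 0.731, 0.682, 0.0]
ft_force: [-0.2, 0.5, 3.6]
finger_gap: 0.0666
grip_force: 29.7
```

```bash

python3 -m inch '0 0 .001 0;0 0 0 0'
python3 -m inch '0 0 .001 0;0 0 0 0'
python3 -m inch '0 0 .001 0;0 0 0 0'

```

```text
t: 20.58
tool_pos: [0.4658, -0.1826, 0.0667]
tool_rot: [-0.0, 0.731, 0.682, -0.0]
ft_force: [0.2, -0.2, 3.7]
finger_gap: 0.0664
grip_force: 29.9
t: 20.82
tool_pos: [0.4658, -0.1826, 0.0657]
tool_rot: [-0.0, 0.731, 0.682, -0.0]
ft_force: [-0.3, 0.0, 4.1]
finger_gap: 0.0666
grip_force: 30.1
t: 21.08
tool_pos: [0.4659, -0.1826, 0.0648]
tool_rot: [-0.0, 0.731, 0.682, 0.0]
ft_force: [-0.3, 0.7, 3.3]
finger_gap: 0.0669
grip_force: 30.4
```

```bash

python3 -m inch '0 0 .001 0;0 0 0 0'
python3 -m inch '0 0 .001 0;0 0 0 0'
python3 - <<'E'
from h import *
p,d=get_image("side"); cv2.imwrite("pics/side4.png",cv2.resize(p[185:245,285:365,::-1],None,fx=9,fy=9,interpolation=cv2.INTER_CUBIC))
E
```

```text
t: 21.32
tool_pos: [0.4661, -0.1825, 0.0643]
tool_rot: [0.0, 0.731, 0.682, 0.0]
ft_force: [-0.6, 2.0, 7.8]
finger_gap: 0.0668
grip_force: 30.8
t: 21.58
tool_pos: [0.4665, -0.1826, 0.0637]
tool_rot: [0.001, 0.731, 0.682, 0.001]
ft_force: [-0.6, 1.9, 11.0]
finger_gap: 0.0669
grip_force: 31.2
```

View pics/side4.png

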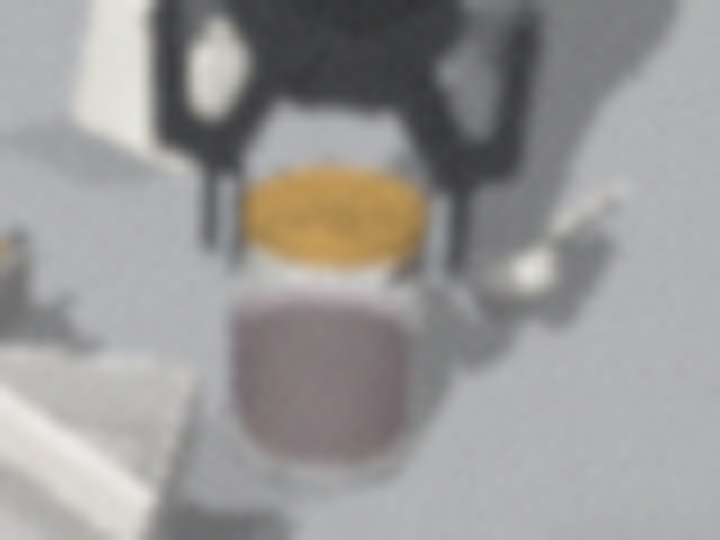

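The force rose steeply (11 N), so the lid now lies flat on the rim, at crop (335,215) over the jar at (322,380). Relax and release.

```bash

python3 -m inch '0 0 -.0015 0;0 0 0 0'
python3 -m inch '0 0 0 0;0 0 0 0;0 0 0 0;0 0 0 0;0 0 0 0' 1
python3 -m inch '0 0 -.01 0;0 0 -.02 0;0 0 -.04 0;0 0 -.05 0;0 0 -.05 0;0 -.05 0 0;0 -.05 0 0;-.05 0 0 0;-.05 0 0 0;-.05 0 0 0'
python3 -m inch '-.06 0 0 0;-.06 0 0 0;-.06 0 0 0;0 0 0 0'
cat >chk.py <<'E'
from h import *
p,d=get_image("top"); P=cloud("top",d); hsv=cv2.cvtColor(p,cv2.COLOR_RGB2HSV)
m=cv2.inRange(hsv,(10,90,60),(28,255,255)); n,l,s,ce=cv2.connectedComponentsWithStats(m)
for i in range(1,n):
    if s[i,4]>40 and 150<ce[i][0]<350 and ce[i][1]>140:
        q=P[l==i]; A=np.c_[q[:,:2]-q[:,:2].mean(0),np.ones(len(q))]; c=np.linalg.lstsq(A,q[:,2],rcond=None)[0]
        print("gold",ce[i].round(1),s[i].tolist(),np.median(q,0).round(4),"slope",np.degrees(c[:2]).round(1),"ray.098",ray("top",*ce[i],.098)[:2].round(4))
b=P[184:220,160:174].reshape(-1,3); b=b[(b[:,2]>.15)]; print("bar",len(b),np.median(b,0).round(3))
print("blue",[np.argwhere(cv2.inRange(hsv,(105,150,50),(125,255,255))[225:270,165:210]).mean(0)+[225,165]])
E
python3 chk.py; python3 w.py .4666 -.1828 .2
```

```text
t: 21.88
tool_pos: [0.4656, -0.1826, 0.064]
tool_rot: [-0.0, 0.731, 0.682, -0.0]
ft_force: [0.1, -0.1, 2.3]
finger_gap: 0.0669
grip_force: 30.7
t: 22.5
tool_pos: [0.4658, -0.1826, 0.0642]
tool_rot: [-0.0, 0.731, 0.682, -0.0]
ft_force: [-0.6, -0.4, 0.9]
finger_gap: 0.0855
grip_force: 0.0
t: 23.75
tool_pos: [0.3553, -0.3267, 0.2354]
tool_rot: [0.001, 0.731, 0.682, 0.0]
ft_force: [-0.0, 0.1, 1.1]
finger_gap: 0.0854
grip_force: 0.0
t: 24.25
tool_pos: [0.3424, -0.5089, 0.2336]
tool_rot: [0.001, 0.733, 0.68, -0.0]
ft_force: [-0.1, 0.9, 0.2]
finger_gap: 0.0856
grip_force: 0.0
gold [201.2 157.9] [192, 149, 20, 19, 293] [0.7594 0.1674 0.0098] slope [-116.7 -106. ] ray.098 [0.7435 0.153 ]
gold [298.9 197.1] [280, 188, 38, 20, 573] [ 0.6126 -0.1692  0.0703] slope [-269.2   56.9] ray.098 [ 0.6097 -0.1675]
gold [252.9 214.5] [247, 213, 13, 4, 51] [ 0.5587 -0.0111  0.0018] slope [-197.9   42.4] ray.098 [ 0.5541 -0.0161]
gold [304.6 241. ] [295, 231, 20, 20, 318] [ 0.4654 -0.1849  0.096 ] slope [-23.5 144.3] ray.098 [ 0.4655 -0.1839]
gold [223.1 247.6] [212, 237, 23, 23, 411] [0.4464 0.0848 0.0736] slope [   9.8 -205.1] ray.098 [0.4475 0.0818]
bar 143 [0.593 0.246 0.165]
blue [array([247.57303371, 183.4494382 ])]
t 24.3 pos [ 0.3424 -0.5064  0.2339] toolx 85.84 tz [-0.     0.001 -1.   ] gap 0.0854 grip 0.0 F [0.4 0.3 0.2] q [-0.98  0.41  0.09  1.25  0.    0.67]
world [ 0.1242  0.3236 -0.0339] tool [0.3317 0.1004 0.0341]
```

```bash
python3 - <<'E'
from h import *
p,d=get_image("top"); P=cloud("top",d)
v,u=np.mgrid[:420,:560]
for c in((304.6,241),(223.1,247.6)):
    q=P[np.hypot(u-c[0],v-c[1])<7.5]; A=np.c_[q[:,:2]-q[:,:2].mean(0),np.ones(len(q))]
    print(np.degrees(np.linalg.lstsq(A,q[:,2],rcond=None)[0][:2]).round(1),np.median(q[:,2]).round(4))
# jar body sideways vs lid, side view
a=np.load("side0.npz")["p"].astype(int); b,_=get_image("side"); hs=cv2.cvtColor(b,cv2.COLOR_RGB2HSV)
m=cv2.inRange(hs,(10,90,60),(28,255,255)); n,l,s,ce=cv2.connectedComponentsWithStats(m)
for i in range(1,n):
    if s[i,4]>40 and 230<ce[i][0]<350 and 180<ce[i][1]<300: print("gold",ce[i].round(1),s[i].tolist(),ray("side",*ce[i],.098).round(4))
D=(np.abs(a-b.astype(int)).sum(2)>60)[222:242,300:345]; print("jar body changed px",D.sum())
E
```

```text
[-24.9 228.1] 0.0962
[  13.8 -277.1] 0.0736
gold [322.2 208.6] [313, 204, 19, 10, 164] [ 0.4641 -0.1663  0.098 ]
gold [273.1 215.5] [264, 211, 20, 10, 127] [ 0.6117 -0.0965  0.098 ]
gold [324.1 259.8] [311, 251, 27, 18, 409] [0.4474 0.1422 0.098 ]
jar body changed px 4
```

```bash
python3 - <<'E'
from h import *
p,d=get_image("top"); P=cloud("top",d)
v,u=np.mgrid[:420,:560]
for c,z in(((304.6,241),.097),((223.1,247.6),.074)):
    q=P[np.hypot(u-c[0],v-c[1])<7.5]; n=len(q); q=q[abs(q[:,2]-z)<.02]; A=np.c_[q[:,:2]-q[:,:2].mean(0),np.ones(len(q))]
    print(n,len(q),np.degrees(np.linalg.lstsq(A,q[:,2],rcond=None)[0][:2]).round(1))
E
```

```text
177 177 [ 1.5 -1.7]
178 178 [-2.5 -3.1]
```

The lid is flat (within noise), about 2 mm off centre, and at the right height. The jar, the bystanders and the queue are all in place.

```bash
python3 -c "
from h import *
print(manip.hand_in())"
```

```text
the job is handed in; nothing more can be done
None
```

I handed the job in at about 24 s. All three lids ran into the channel, the tray is back level, and the lead lid lies flat on the jar rim, about 2 mm off centre. The other two lids are queued at the pins, and the closed jar and the orange and blue lids have not moved; I did not re-measure the beaker or the timer.

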